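# Snap the aroma cap onto the pepper grinder

## Task

Pick up the loose black cap and press it down over the bare white grinding head of the open pepper grinder until it clicks fully home, with the grinder standing upright on the worktop. Do not let go: finish with the gripper still on the cap and still pressing it down firmly, about as hard as the click needed. Do not knock the grinder over, and leave the closed salt grinder, the spice jar and the mug where they are.

Things in the scene. Friction and masses are not known exactly. Their poses are not given: they have to be found in the camera images.
- aroma_cap: Loose black snap cap, round about z, 50 mm tall, 40 g, standing mouth down. Origin: centre of its open lower rim; z up. Skirt 46 mm wide, up to 26 mm; above it a ribbed grip knob 26 mm wide, from 26 to 50 mm: grip it there. Inside 22 mm deep: a lip of 29 mm bore in the lowest 2.5 mm, 34 mm bore above the lip.
- pepper_grinder: The open grinder: clear jar with dark filling, 58 mm wide, about 0.5 kg, loose, upright. Origin: centre of its underside; z up; round about z. Steel collar 59 mm wide up to 98 mm; above it the bare white grinding head (the stud), 26 mm wide, tapering from 117 mm to a flat top 16 mm wide at 124 mm.
- grinder_head (a point): Centre of the flat top of the bare head, 124 mm above the pepper grinder's origin. Four brass sprung catches stick out to 33 mm across, 15 mm below it. A cap's rim first stops about 13 mm below this point; pressed straight down it gives way at about 10 to 15 N, clicks, the force drops from 15 to 18 mm below, and it stops hard with the rim 22 mm below.
- salt_grinder: The closed grinder: the same jar with white filling and a white cap already on, 152 mm tall, loose. Origin: centre of its underside. It and the pepper grinder may stand in either place. Leave it alone.
- spice_jar: A small filled spice jar with a yellow lid, 42 mm in diameter, 96 mm tall, loose. Origin: centre of its underside. Leave it alone.
- mug: A white mug, 83 mm across and 94 mm tall, its handle reaching to 116 mm overall, loose. Origin: centre of its underside. Leave it alone.
Not all that is in view belongs to the job. Of the things that look like the aroma_cap, the middle-sized one is meant.

How it is judged:
On the way, in this order (a step that is already met when the one before it is completed fails the run):
1. the cap is lifted clear of the worktop in the fingers (height (world z) of aroma_cap above 0.05 m and contact force between the fingers and aroma_cap above 1 N), for 0.2 s.
2. the cap has clicked home on the pepper grinder and is pressed down after the click (z of aroma_cap in the frame of pepper_grinder between 0.098 and 0.105 m and horizontal distance between aroma_cap and pepper_grinder below 0.006 m and contact force between aroma_cap and pepper_grinder above 4 N), for 0.3 s.
At the end, for the whole second after the job is handed in: The cap is home on the pepper grinder (rim within 3 mm of its seat, centred within 6 mm, square within 0.15 rad), fingers on it and pressing it down with over 4 N through the last second; the grinder stands still and upright (0.1 rad) on the worktop (all of step 2 and angle between the z axis of aroma_cap and the z axis of pepper_grinder, either way round below 0.15 rad and contact force between the fingers and aroma_cap above 3 N and angle between pepper_grinder's own z axis and vertical below 0.1 rad and height (world z) of pepper_grinder below 0.006 m and linear speed of pepper_grinder below 0.02 m/s); the arm keeps its last pose, push and grip.
It fails at once if the pepper grinder is knocked over (angle between pepper_grinder's own z axis and vertical above 0.5 rad).
It fails at once if the salt grinder is disturbed by more than 3 cm or tipped (distance of salt_grinder from where it was at the start of the episode above 0.03 m or angle between salt_grinder's own z axis and vertical above 0.4 rad).
It fails at once if the spice jar is disturbed by more than 3 cm or tipped (distance of spice_jar from where it was at the start of the episode above 0.03 m or angle between spice_jar's own z axis and vertical above 0.4 rad).
It fails at once if the mug is disturbed by more than 3 cm or tipped (distance of mug from where it was at the start of the episode above 0.03 m or angle between mug's own z axis and vertical above 0.4 rad).
It also fails if it takes over 48 s, if anything falls off the work surface, if the arm or the gripper's body presses on something with over 40 N, if the wrist force passes 120 N, or if a joint passes its speed limit or range.

## Robot

A 6-joint arm with a two-finger parallel gripper is mounted at the origin on a cart in front of the work surface, level with it; the furniture and walls round the work are solid. World frame = base frame: x ahead of the robot, y to its left, z up, the work surface at z = 0. Lengths are in m, angles in rad, forces in N, time in s.
With the tool pointing down it reaches from about 0.35 to 0.775 m from the base axis. Payload 7.3 kg.
Tool frame: the origin (TCP) lies at the very end of the fingers, on their centre line; the grasp point (between the pads) lies 19 mm behind it; z points along the fingers, y is the line along which they close (so a half turn about z gives the same grasp; the last joint's range is limited). The gripper opens to 92 mm and grips with 3 to 60 N. Pads are 19 mm wide; open, the fingers measure 130 mm over their backs; the gripper's body (75 mm by 190 mm) begins 47 mm behind the grasp point.
Start: joints at [1.052, 0.342, 1.524, -0, 1.275, -0.146], TCP at [0.191, 0.489, 0.227] pointing down, gripper open.
Joint ranges: [-2.53, 2.53], [-0.77, 2.02], [0.04, 2.7], [-1, 4.14], [0.28, 2.66], [-3.11, 3.11]. Speed limits (rad/s): [2.57, 2.57, 3.14, 3.14, 3.14, 3.14].

## Interface

Orientations are given as [roll, pitch, yaw] about the fixed x, y, z axes, in that order (R = Rz(yaw) Ry(pitch) Rx(roll)).
In Python, from cell import robot, read_camera, get_calibration gives the robot as it stands. The module is installed in compiled form; this text tells all that it offers.
- The arm moves only by the tool send_rows, never from a script. Its argument "plan" is a list of rows, each a list of 2 entries, a list of its own where there are three numbers: the shift along the tool's x, y, z as a fraction of full scale, then the turn, a rotation vector about the tool's x, y, z as a fraction of full scale. A call has exactly 10 rows; each row shifts and turns the commanded pose from where the row before left it, along the tool's axes as they then stand; what a row does not reach is not made up. Full scale, the value 1, is 0.025 m for a shift and 90 degrees for a turn. A row lasts 1/8 s, in which the tool goes at most 62.5 mm and 10.7 degrees, less where a joint would pass 70% of its speed; a pose out of reach is approached as far as the arm can. A call with a number of a shift or a turn outside -1 to 1 is refused whole. A call with a gripper value outside its range is refused whole. "gripper" is the opening, from -1 (shut) to 1 (fully open), so that 0 is half open, set as the call begins (left out, the last holds). The fingers move at their own pace and stop on an object; "force" is the grip in N (left out, the last holds). Time passes only in rows, so rows that do not move let the fingers close, or fill a call up. It gives the time, the measured TCP pose, the force, the opening and the grip force at its end, in the units of the state.
- robot.observe(): the state, without advancing time (a new reading comes with each control period).
- read_camera(name): name is "scene" or "top"; returns (picture, depth): 384x512x3 uint8, blue, green, red; 384x512 float32, m along the optical axis (not along the pixel's ray), 0 where there is no reading.
- get_calibration(name): a dict with "intrinsics" (3x3 intrinsics, pixels), "rvec" (rotation vector, rad) and "tvec" (3), from world to camera coordinates, as OpenCV has them. Camera axes: x right, y down, z forward; pixel columns grow to the right and rows downward; lengths in m; the calibration is good to about 2 mm. A picture is of the moment at which its call begins. get_calibration takes no time and is no camera call.
- robot.hand_in(): hands the job in; it is judged then, once.
The state is a dict: "time": time; "qpos": joint angles; "qvel": joint speeds; "joint_efforts": joint torques, N m; "tool_pos": TCP position; "tool_rot": TCP orientation; "contact_force": force on the tool from outside, world axes, zero at the start; "torque": the same for the moment, N m; "opening": finger opening in m; "grip_force": force on a finger pad.
Only numpy, scipy, OpenCV 4.12 (cv2) and the standard library are available. Lean on these libraries where they do the work, as an engineer would, in place of code of your own. Each camera call takes 0.05 s, during which the arm holds its last target. There are 200 camera calls.

## Working session

There is one attempt and no reset: what is moved stays moved. The work goes in short steps, Python scripts to look and compute and a tool call to move; the robot and the scene stay as the last step left them, time stands still between calls to the robot, and variables do not carry over. Pictures are saved under pics/ and viewed, at most 10 in all, crops included, and the job is handed in when it is done.

Besides the shell and the picture viewer there is one more tool, called after "Request:" as a command line: name --argument value ..., lists and objects as JSON in quotes. send_rows: Moves the arm, as the interface text tells. Shift numbers are shares of 0.025 m and turn numbers shares of 90 degrees, none past 1 either way. Its arguments: {"type":"object","properties":{"plan":{"type":"array"},"gripper":{"type":"number"},"force":{"type":"number"}},"required":["plan"]}

```bash
mkdir -p pics
cat > h.py <<'E'
import numpy as np, cv2
from cell import robot, read_camera, get_calibration
def cam(n):
    c=get_calibration(n); R=cv2.Rodrigues(np.array(c["rvec"],float))[0]
    return np.array(c["intrinsics"],float),R,np.array(c["tvec"],float).ravel()
def cloud(n,d):
    K,R,t=cam(n); v,u=np.mgrid[:d.shape[0],:d.shape[1]]
    p=np.stack([(u-K[0,2])/K[0,0]*d,(v-K[1,2])/K[1,1]*d,d],-1)
    return (p-t)@R
def ray(n,u,v,z):
    K,R,t=cam(n); r=R.T@np.linalg.solve(K,[u,v,1.]); o=-R.T@t
    return o+r*(z-o[2])/r[2]
E
python3 - <<'E'
from h import *
ims=[]
for n in("top","scene"):
    p,d=read_camera(n); np.save(n+"_d.npy",d); cv2.imwrite(f"{n}.png",p)
    cv2.imwrite(f"pics/{n}1.png",cv2.resize(p,(800,600)))
    K,R,t=cam(n); print(n,K[0,0],(-R.T@t).round(3))
s=robot.observe(); print(s)
E
```

```text
top 361.66337349398015 [ 0.365 -0.012  1.158]
scene 481.76648126029346 [-0.014 -0.77   0.923]
{'time': 0.1, 'qpos': array([ 1.05199437e+00,  3.42652143e-01,  1.52489845e+00, -9.19759664e-06,
        1.27536942e+00, -1.46011447e-01]), 'qvel': array([ 0.00185461, -0.00021505, -0.00217659, -0.00329746,  0.00155133,
        0.00172547]), 'joint_efforts': array([ 2.70729142e-03, -4.32005453e+01, -2.44695604e+01,  7.18654110e-02,
        5.25799161e-02, -4.54831240e-05]), 'tool_pos': array([0.19102861, 0.48864361, 0.22612296]), 'tool_rot': array([-3.14027814e+00, -1.84419700e-04,  2.76880471e+00]), 'contact_force': array([-0.2437448 , -0.04191585,  0.69316779]), 'torque': array([-0.01353212,  0.0343381 ,  0.01605466]), 'grip_force': 0.0, 'opening': 0.09201937255406378}
```

View pics/top1.png

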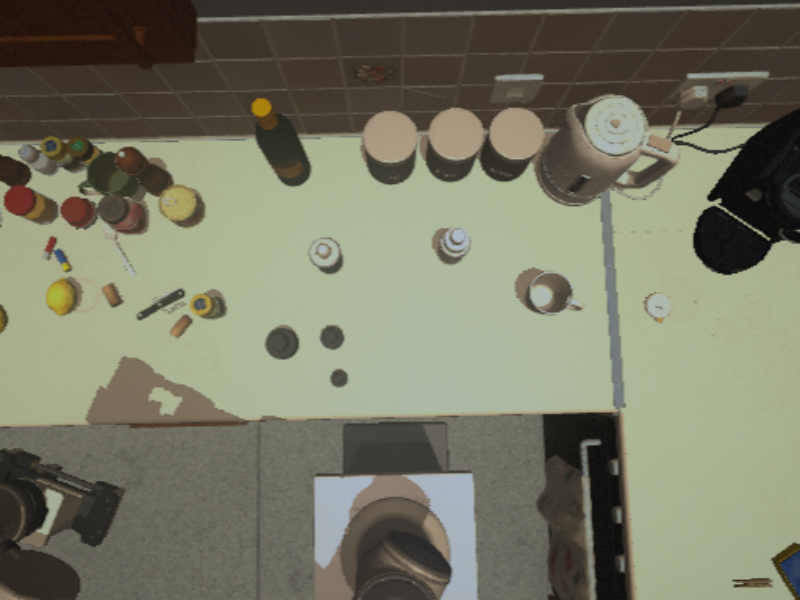

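View pics/scene1.png

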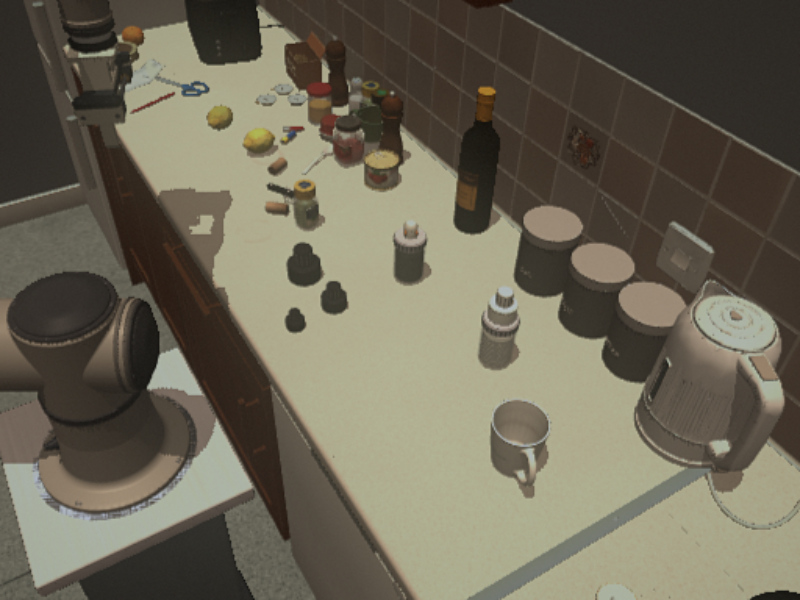

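The top view shows the three black caps at (282,342), (332,337) and (339,378), so (332,337) is the middle-sized one. The open grinder with dark filling is at (324,252), the salt grinder at (453,241), the mug at (550,292) and the spice jar at (205,305). The scene view agrees.

Run:
```python
from h import *
f=1.5625
for n,wins in (("top",{"big":(282,342,22),"mid":(332,337,18),"small":(339,378,14),"pep":(324,252,24),"salt":(453,241,22)}),("scene",{"mid":(333,297,20),"pep":(410,250,38)})):
    im=cv2.imread(n+".png"); P=cloud(n,np.load(n+"_d.npy")); g=im.max(2)
    for k,(u,v,r) in wins.items():
        u/=f;v/=f;r/=f
        sl=np.s_[int(v-r):int(v+r)+1,int(u-r):int(u+r)+1]
        p=P[sl].reshape(-1,3)
        zt=np.percentile(p[:,2],99.5)
        print(n,k,"ztop",zt.round(4), "table",np.percentile(p[:,2],5).round(4))
        for lo,hi in ((.004,.03),(.03,.06),(.06,.102),(.102,.118),(.118,.135)):
            q=p[(p[:,2]>lo)&(p[:,2]<hi)]
            if len(q)>3:print("  ",lo,hi,len(q),"mean",q.mean(0).round(4),"mid",((q.max(0)+q.min(0))/2).round(4),"span",np.ptp(q,0).round(4))
a=cv2.imread("top.png")[190:260,165:235];b=cv2.imread("top.png")[135:205,175:245]
s=cv2.imread("scene.png")[130:200,180:290]
o=np.hstack([cv2.resize(x,None,fx=4,fy=4,interpolation=0) for x in(a,b)]); cv2.imwrite("pics/crop.png",o)
```

```text
top big ztop 0.0718 table -0.0029
   0.004 0.03 48 mean [0.4162 0.2046 0.0124] mid [0.4204 0.2199 0.0162] span [0.09   0.0898 0.0244]
   0.03 0.06 202 mean [0.414  0.2135 0.0362] mid [0.4147 0.2172 0.045 ] span [0.0592 0.0613 0.0294]
   0.06 0.102 106 mean [0.4153 0.2167 0.0672] mid [0.4163 0.2168 0.067 ] span [0.0333 0.0317 0.01  ]
top mid ztop 0.0534 table -0.0031
   0.004 0.03 122 mean [0.426  0.1154 0.0227] mid [0.4313 0.1179 0.0169] span [0.0638 0.0769 0.0256]
   0.03 0.06 66 mean [0.4247 0.116  0.0475] mid [0.4229 0.1156 0.0428] span [0.031  0.0263 0.0233]
top small ztop 0.0382 table -0.0032
   0.004 0.03 74 mean [0.344  0.1038 0.0173] mid [0.3478 0.1031 0.016 ] span [0.0502 0.0506 0.024 ]
   0.03 0.06 30 mean [0.3422 0.1048 0.0357] mid [0.3426 0.1048 0.0346] span [0.0183 0.0162 0.0084]
top pep ztop 0.1259 table -0.003
   0.004 0.03 45 mean [0.5885 0.1259 0.0112] mid [0.6057 0.1341 0.017 ] span [0.1026 0.0938 0.0259]
   0.03 0.06 35 mean [0.5634 0.1107 0.045 ] mid [0.5724 0.1156 0.0451] span [0.0349 0.0452 0.0283]
   0.06 0.102 257 mean [0.58   0.1186 0.0949] mid [0.5835 0.1213
[... 882 characters left out ...]
.0192] mid [0.4228 0.1407 0.0172] span [0.0496 0.1068 0.0254]
   0.03 0.06 86 mean [0.4214 0.1122 0.0449] mid [0.4221 0.1166 0.0427] span [0.025  0.0277 0.0233]
scene pep ztop 0.1255 table -0.0033
   0.004 0.03 141 mean [0.5817 0.1159 0.0156] mid [0.6294 0.1747 0.017 ] span [0.1923 0.227  0.0259]
   0.03 0.06 162 mean [0.5711 0.102  0.0447] mid [0.5793 0.1096 0.045 ] span [0.0541 0.0392 0.0298]
   0.06 0.102 348 mean [0.5732 0.1076 0.0863] mid [0.5803 0.119  0.081 ] span [0.0598 0.0597 0.0418]
   0.102 0.118 43 mean [0.5773 0.1131 0.1108] mid [0.5786 0.1151 0.1104] span [0.0224 0.0197 0.015 ]
   0.118 0.135 41 mean [0.5799 0.1182 0.1223] mid [0.5808 0.1185 0.1224] span [0.0225 0.0243 0.0087]
```

View pics/crop.png

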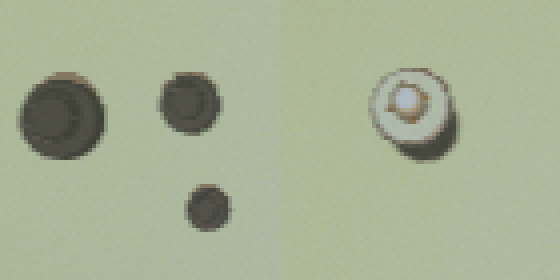

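The middle cap is at about (0.424, 0.116), with its top at 0.05, a 26 mm knob and a 46 mm skirt. The grinder head is at about (0.582, 0.1205, 0.124), and both fit the given sizes. The present yaw closes the fingers along (0.36, 0.93). At half opening that clears the neighbouring caps.

Request:
send_rows --plan '[[[-1,-0.75,0],[0,0,0]],[[-1,-0.75,0],[0,0,0]],[[-1,-0.75,0],[0,0,0]],[[-1,-0.75,0],[0,0,0]],[[-1,-0.75,0],[0,0,0]],[[-1,-0.75,0],[0,0,0]],[[-1,-0.75,0],[0,0,0]],[[-1,-0.75,0],[0,0,0]],[[-1,-0.75,0],[0,0,0]],[[-1,-0.75,0],[0,0,0]]]' --gripper 0.1 --force 30

```text
time: 1.35
tool_pos: [0.356, 0.2223, 0.2265]
tool_rot: [-3.141, -0.0, 2.769]
contact_force: [-0.3, 0.5, -1.0]
opening: 0.0506
grip_force: 0.0
```

Request:
send_rows --plan '[[[-0.7,-0.5,0],[0,0,0]],[[-0.7,-0.5,0],[0,0,0]],[[-0.7,-0.5,0],[0,0,0]],[[-0.7,-0.5,0.5],[0,0,0]],[[-0.7,-0.5,0.7],[0,0,0]],[[-0.6,-0.5,0.7],[0,0,0]],[[0,0,0.7],[0,0,0]],[[0,0,0.7],[0,0,0]],[[0,0,0.5],[0,0,0]],[[0,0,0],[0,0,0]]]'

```text
time: 2.6
tool_pos: [0.4233, 0.1161, 0.131]
tool_rot: [-3.141, -0.002, 2.769]
contact_force: [0.2, -0.2, 0.4]
opening: 0.0505
grip_force: 0.0
```

```bash
cat >> h.py <<'E'
def delta(target):
    from scipy.spatial.transform import Rotation as Ro
    s=robot.observe(); R=Ro.from_euler("xyz",s["tool_rot"]).as_matrix()
    print("t",s["time"],"pos",s["tool_pos"].round(4),"rot",s["tool_rot"].round(4),"F",s["contact_force"].round(2),"open",round(s["opening"],4),"grip",s["grip_force"])
    print("rows",(R.T@(np.array(target)-s["tool_pos"])/.025).round(3))
E
python3 - <<'E'
from h import *
delta([.4235,.116,.028])
p,d=read_camera("scene"); cv2.imwrite("pics/s2.png",cv2.resize(p[100:280,120:330],None,fx=3.5,fy=3.3))
E
```

```text
t 2.6 pos [0.4233 0.1161 0.131 ] rot [-3.1408e+00 -1.9000e-03  2.7689e+00] F [ 0.16 -0.21  0.37] open 0.0505 grip 0.0
rows [-1.70e-02  3.00e-03  4.12e+00]
```

View pics/s2.png

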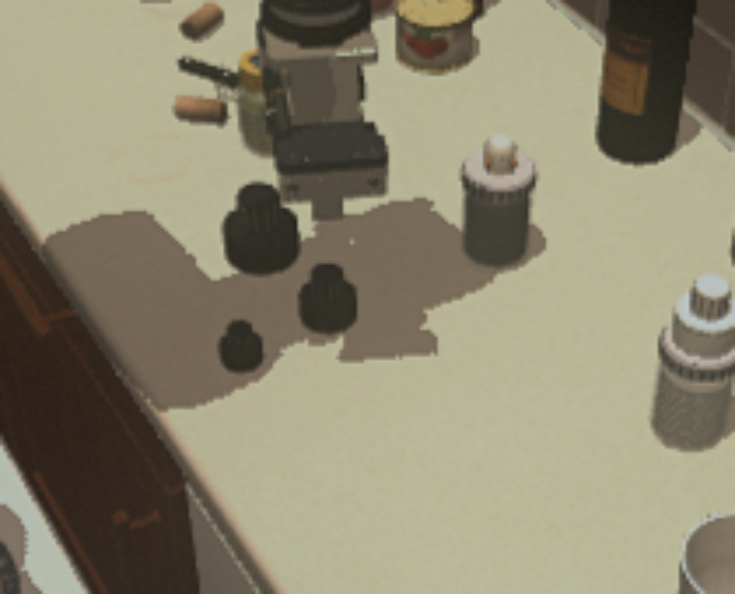

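The fingers at (328,215) hang right above the middle cap at (328,290). I'll descend and close.

Request:
send_rows --plan '[[[0,0,0.6],[0,0,0]],[[0,0,0.6],[0,0,0]],[[0,0,0.6],[0,0,0]],[[0,0,0.6],[0,0,0]],[[0,0,0.6],[0,0,0]],[[0,0,0.5],[0,0,0]],[[0,0,0.4],[0,0,0]],[[0,0,0.18],[0,0,0]],[[0,0,0],[0,0,0]],[[0,0,0],[0,0,0]]]'

```text
time: 3.9
tool_pos: [0.4242, 0.1162, 0.03]
tool_rot: [3.141, 0.001, 2.769]
contact_force: [-0.4, -0.3, 0.4]
opening: 0.0507
grip_force: 0.0
```

Request:
send_rows --plan '[[[0,0,0],[0,0,0]],[[0,0,0],[0,0,0]],[[0,0,0],[0,0,0]],[[0,0,0],[0,0,0]],[[0,0,0],[0,0,0]],[[0,0,0],[0,0,0]],[[0,0,0],[0,0,0]],[[0,0,0],[0,0,0]],[[0,0,0],[0,0,0]],[[0,0,0],[0,0,0]]]' --gripper -1 --force 45

```text
time: 5.15
tool_pos: [0.424, 0.1161, 0.0298]
tool_rot: [3.141, 0.0, 2.769]
contact_force: [0.3, 0.4, 3.4]
opening: 0.0249
grip_force: 45.0
```

Request:
send_rows --plan '[[[0,0,-0.3],[0,0,0]],[[0,0,-0.6],[0,0,0]],[[0,0,-0.8],[0,0,0]],[[0,0,-0.8],[0,0,0]],[[0,0,-0.8],[0,0,0]],[[0,0,-0.8],[0,0,0]],[[0,0,-0.8],[0,0,0]],[[0,0,-0.8],[0,0,0]],[[0,0,-0.5],[0,0,0]],[[0,0,0],[0,0,0]]]'

```text
time: 6.4
tool_pos: [0.4242, 0.1161, 0.1853]
tool_rot: [3.141, 0.001, 2.769]
contact_force: [-0.7, 0.4, -1.4]
opening: 0.0247
grip_force: 45.0
```

Run:
```python
from h import *
delta([.582,.1205,.18])
p,d=read_camera("scene"); cv2.imwrite("s3.png",p); np.save("s3.npy",d); s=robot.observe()
K,R,t=cam("scene"); q=K@(R@s["tool_pos"]+t); print("tcp px",q[:2]/q[2])
u,v=(q[:2]/q[2]).astype(int); P=cloud("scene",d)
x=P[v-25:v+45,u-35:u+35].reshape(-1,3); x=x[np.linalg.norm(x[:,:2]-s["tool_pos"][:2],axis=1)<.05]
for lo in np.arange(.12,.2,.01):
    y=x[(x[:,2]>lo)&(x[:,2]<lo+.01)]
    if len(y)>3: print(lo.round(3),len(y),((y.max(0)+y.min(0))/2).round(4),np.ptp(y,0).round(4))
cv2.imwrite("pics/s3.png",cv2.resize(p[v-60:v+90,u-70:u+130],None,fx=4,fy=4,interpolation=cv2.INTER_CUBIC))
```

```text
t 6.4 pos [0.4242 0.1161 0.1853] rot [3.1409e+00 1.4000e-03 2.7688e+00] F [-0.71  0.41 -1.42] open 0.0247 grip 44.99951740144752
rows [-5.816  2.462  0.223]
tcp px [211.53323246 142.77145675]
0.15 30 [0.4202 0.1083 0.157 ] [0.0389 0.0346 0.0059]
0.16 48 [0.4198 0.1071 0.1653] [0.0395 0.032  0.0093]
0.17 74 [0.4225 0.1078 0.1751] [0.0462 0.0322 0.0097]
0.18 62 [0.4232 0.1119 0.1839] [0.0422 0.0381 0.0078]
0.19 11 [0.4125 0.0938 0.1952] [0.0187 0.0122 0.0093]
0.2 23 [0.4115 0.0896 0.2048] [0.0189 0.0112 0.0086]
```

View pics/s3.png

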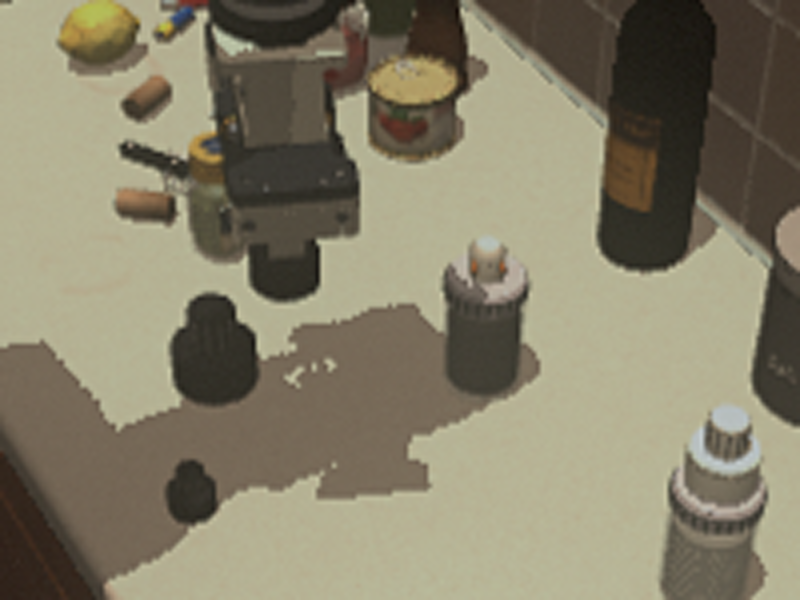

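The cap is held upright at (285,270), and the grinder head is at (487,260). Next I'll move over the head.

Request:
send_rows --plan '[[[-0.5,0.21,0],[0,0,0]],[[-0.75,0.31,0],[0,0,0]],[[-0.8,0.35,0],[0,0,0]],[[-0.8,0.35,0],[0,0,0]],[[-0.8,0.35,0],[0,0,0]],[[-0.8,0.35,0],[0,0,0]],[[-0.7,0.29,0],[0,0,0]],[[-0.5,0.2,0],[0,0,0]],[[-0.2,0.07,0.4],[0,0,0]],[[0,0,0.3],[0,0,0]]]'

```text
time: 7.7
tool_pos: [0.5824, 0.1204, 0.1654]
tool_rot: [-3.141, -0.002, 2.769]
contact_force: [0.3, -0.5, -0.6]
opening: 0.0249
grip_force: 45.0
```

Run:
```python
from h import *
delta([.5828,.1203,.165])
p,d=read_camera("scene"); s=robot.observe()
K,R,t=cam("scene"); q=K@(R@s["tool_pos"]+t); u,v=(q[:2]/q[2]).astype(int); print(u,v)
cv2.imwrite("pics/s4.png",cv2.resize(p[v-20:v+55,u-40:u+40],None,fx=8,fy=8,interpolation=cv2.INTER_CUBIC))
```

```text
t 7.7 pos [0.5824 0.1204 0.1654] rot [-3.1407e+00 -2.0000e-03  2.7687e+00] F [ 0.31 -0.54 -0.59] open 0.0249 grip 44.99933653394692
rows [-0.018  0.001  0.015]
262 130
```

View pics/s4.png

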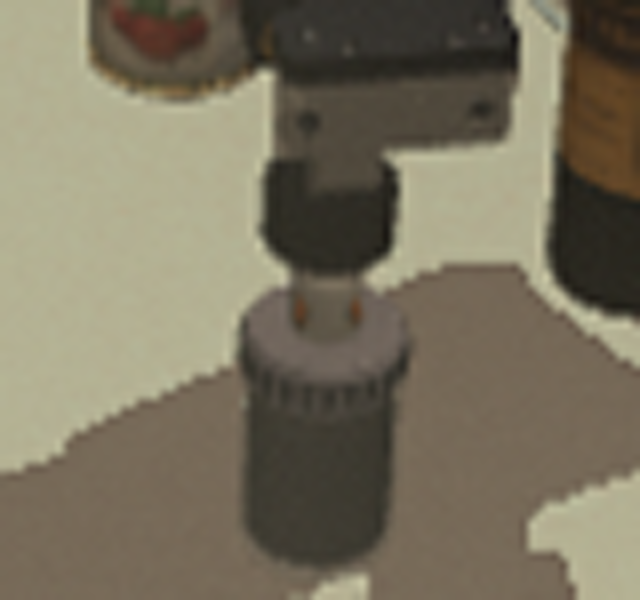

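The cap's centre column is 330 and the stud's is 327, in line with the slight lean of the view, so they are aligned. I'll lower it to just above the catches and check the side force.

Request:
send_rows --plan '[[[0,0,0.1],[0,0,0]],[[0,0,0.1],[0,0,0]],[[0,0,0.1],[0,0,0]],[[0,0,0.1],[0,0,0]],[[0,0,0.1],[0,0,0]],[[0,0,0.1],[0,0,0]],[[0,0,0.1],[0,0,0]],[[0,0,0.1],[0,0,0]],[[0,0,0],[0,0,0]],[[0,0,0],[0,0,0]]]'

```text
time: 9.0
tool_pos: [0.5827, 0.1206, 0.1473]
tool_rot: [3.141, 0.0, 2.769]
contact_force: [0.4, -0.3, -1.1]
opening: 0.0247
grip_force: 45.0
```

Request:
send_rows --plan '[[[0,0,0.05],[0,0,0]],[[0,0,0.05],[0,0,0]],[[0,0,0.05],[0,0,0]],[[0,0,0.05],[0,0,0]],[[0,0,0.05],[0,0,0]],[[0,0,0],[0,0,0]],[[0,0,0],[0,0,0]],[[0,0,0],[0,0,0]],[[0,0,0],[0,0,0]],[[0,0,0],[0,0,0]]]' --force 55

```text
time: 10.25
tool_pos: [0.5827, 0.1206, 0.141]
tool_rot: [3.141, 0.0, 2.769]
contact_force: [0.7, 0.9, 0.6]
opening: 0.0246
grip_force: 55.0
```

Request:
send_rows --plan '[[[0,0,0.04],[0,0,0]],[[0,0,0.04],[0,0,0]],[[0,0,0.04],[0,0,0]],[[0,0,0],[0,0,0]],[[0,0,0],[0,0,0]],[[0,0,0],[0,0,0]],[[0,0,0],[0,0,0]],[[0,0,0],[0,0,0]],[[0,0,0],[0,0,0]],[[0,0,0],[0,0,0]]]'

```text
time: 11.5
tool_pos: [0.5834, 0.1208, 0.1392]
tool_rot: [3.14, 0.002, 2.769]
contact_force: [0.9, 1.7, 6.5]
opening: 0.0245
grip_force: 55.0
```

Request:
send_rows --plan '[[[0,0,0.04],[0,0,0]],[[0,0,0.04],[0,0,0]],[[0,0,0.04],[0,0,0]],[[0,0,0],[0,0,0]],[[0,0,0],[0,0,0]],[[0,0,0],[0,0,0]],[[0,0,0],[0,0,0]],[[0,0,0],[0,0,0]],[[0,0,0],[0,0,0]],[[0,0,0],[0,0,0]]]'

```text
time: 12.75
tool_pos: [0.5825, 0.1205, 0.1348]
tool_rot: [-3.141, -0.001, 2.769]
contact_force: [0.3, 0.1, -4.0]
opening: 0.0248
grip_force: 55.0
```

It has clicked through, since the force dropped. I'll press on to the hard stop.

Request:
send_rows --plan '[[[0,0,0.04],[0,0,0]],[[0,0,0.04],[0,0,0]],[[0,0,0.04],[0,0,0]],[[0,0,0.04],[0,0,0]],[[0,0,0],[0,0,0]],[[0,0,0],[0,0,0]],[[0,0,0],[0,0,0]],[[0,0,0],[0,0,0]],[[0,0,0],[0,0,0]],[[0,0,0],[0,0,0]]]'

```text
time: 14.0
tool_pos: [0.5829, 0.1205, 0.1318]
tool_rot: [3.141, 0.001, 2.769]
contact_force: [-1.9, 0.2, 5.7]
opening: 0.0247
grip_force: 55.0
```

Request:
send_rows --plan '[[[0,0,0.03],[0,0,0]],[[0,0,0.03],[0,0,0]],[[0,0,0],[0,0,0]],[[0,0,0],[0,0,0]],[[0,0,0],[0,0,0]],[[0,0,0],[0,0,0]],[[0,0,0],[0,0,0]],[[0,0,0],[0,0,0]],[[0,0,0],[0,0,0]],[[0,0,0],[0,0,0]]]'

```text
time: 15.25
tool_pos: [0.5835, 0.1205, 0.1318]
tool_rot: [3.14, 0.003, 2.769]
contact_force: [-2.9, -1.1, 13.2]
opening: 0.0248
grip_force: 55.0
```

Run:
```python
from h import *
delta([.5829,.1205,.1318])
p,d=read_camera("scene"); u,v=262,140
delta([.5829,.1205,.1318])
cv2.imwrite("pics/s5.png",cv2.resize(p[v-20:v+55,u-40:u+40],None,fx=8,fy=8,interpolation=cv2.INTER_CUBIC))
```

```text
t 15.25 pos [0.5835 0.1205 0.1318] rot [3.1402e+00 3.1000e-03 2.7688e+00] F [-2.88 -1.1  13.22] open 0.0248 grip 55.00431866152212
rows [ 0.023 -0.011 -0.001]
t 15.3 pos [0.5835 0.1206 0.1318] rot [3.1402 0.0032 2.7688] F [-2.52 -0.6  13.09] open 0.0247 grip 55.00442981952801
rows [ 0.023 -0.012  0.   ]
```

View pics/s5.png

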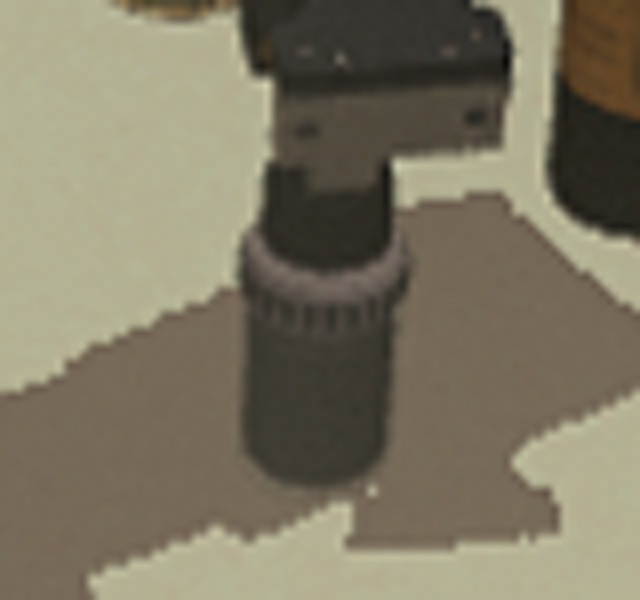

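The cap sits square at (328,220), its rim just above the collar, and the grinder stands upright. It is pressing with a steady 13 N, so I'll hand in.

```bash
python3 -c "
from cell import robot
print(robot.hand_in())"
```

```text
the job is handed in; nothing more can be done
None
```

The middle-sized cap clicked home on the upright pepper grinder, and I handed the job in at about 15 s with the gripper still on the cap pressing down at about 13 N; the hand-in returned no verdict.

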